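Nest the set of five measuring cups for the shelf

ROBOT

A 6-joint arm with a two-finger parallel gripper is mounted at the origin on a cart in front of the work surface, level with it; the furniture and walls round the work are solid. World frame = base frame: x ahead of the robot, y to its left, z up, the work surface at z = 0. Lengths are in m, angles in rad, forces in N, time in s.
With the tool pointing down it reaches from about 0.3 to 0.875 m from the base axis. Payload 6.4 kg.
Tool frame: the origin (TCP) lies between the finger pads; the fingertips stand 22 mm ahead of it and the grasp point (between the pads) lies 3 mm ahead of it; z points along the fingers, y is the line along which they close (so a half turn about z gives the same grasp; the last joint's range is limited). The gripper opens to 85 mm and grips with 20 to 120 N. Pads are 22 mm wide; open, the fingers measure 114 mm over their backs; the gripper's body (76 mm by 85 mm) begins 54 mm behind the grasp point. The pads swing forward as they close: fully open they stand 13 mm farther back than shut.
Start: joints at [-1.333, 0.181, 1.607, -0, 1.354, -0.206], TCP at [0.247, -0.519, 0.253] pointing down, gripper open.
Joint ranges: [-2.99, 2.99], [-0.89, 2.07], [0.3, 2.58], [-1.14, 4.28], [0, 2.63], [-3.12, 3.12]. Speed limits (rad/s): [2.57, 2.57, 3.01, 3.14, 3.14, 3.14].

INTERFACE

Orientations are given as a unit quaternion [w, x, y, z].
In Python, from bench import ctrl, imaging, workorder gives the robot as it stands.
- The arm moves only by the shell command python3 -m pendant 'ROWS' [OPENING]. ROWS is JSON, a list of rows, each a list of 4 numbers: the shift along the tool's x, y, z in cm, then the turn about the tool's z in degrees. In form: [[dx, dy, dz, roll], ...]. A call has 1 to 12 rows; each row is the pose to reach, as a shift and turn from the pose commanded when the call began, along the tool's axes at that moment; what a row does not reach only later rows make up. A row lasts 1/12 s, in which the tool goes at most 41.7 mm and 7.16 degrees, less where a joint would pass 70% of its speed; a pose out of reach is approached as far as the arm can. A call with a gripper value outside its range is refused whole. OPENING is the opening, from 0 (shut) to 1 (fully open), set as the call begins (- or left out, the last holds). The fingers move at their own pace and stop on an object; the grip force is fixed at half the most. Time passes only in rows, so rows that repeat a pose let the fingers close. It gives the time, the measured TCP pose, the force, the opening and the grip force at its end, in the units of the state.
- ctrl.get_obs(): the state, without advancing time (a new reading comes with each control period).
- imaging.camera(name): name is "side" or "top"; returns the picture (480x640x3 uint8, red, green, blue); there is no depth.
- imaging.camera_info(name): a dict with "K" (3x3 intrinsics, pixels), "T" (4x4, takes a point from camera to world coordinates). Camera axes: x right, y up, looking along -z (the intrinsics and any distortion apply to the point x, -y, -z); pixel columns grow to the right and rows downward; lengths in m; the calibration is good to about 2 mm. A picture is of the moment at which its call begins. camera_info takes no time and is no camera call.
- workorder.hand_in(): hands the job in; it is judged then, once.
The state is a dict: "time_s": time; "q": joint angles; "dq": joint speeds; "joint_efforts": joint torques, N m; "eef_pos": TCP position; "eef_rot": TCP orientation; "wrist_force": force on the tool from outside, world axes, zero at the start; "torque": the same for the moment, N m; "opening": opening from 0.0 (shut) to 1.0 (fully open); "grasp_force": force on a finger pad.
Only numpy, scipy, OpenCV 4.12 (cv2) and the standard library are available. Lean on these libraries where they do the work, as an engineer would, in place of code of your own. Each camera call takes 0.05 s, during which the arm holds its last target. There are 200 camera calls.

TASK

A customer has taken this set of five steel measuring cups apart on the counter. Nest the set again for the shelf: each cup sitting fully down inside the next bigger one, from the biggest, upright on the counter, to the smallest in the middle, with all five handles lying one above the other. Leave the tea glass, pen, box cutter and blue lighter where they are.

Things in the scene. Friction and masses are not known exactly. Their poses are not given: they have to be found in the camera images.
- cup_1: the biggest of five loose steel measuring cups: round, 90 mm across at the rim, 85 at the foot, 42 high, walls 2.5, floor 6 mm. Flat level handle 12 mm wide, 36 to 42 mm above the underside. Origin: level with the underside, below the handle's grip point (bare 14 mm either way); x points from there to the cup, whose axis is at x = +80 mm; handle ends at x = -36. The outermost cup.
- cup_2: the second biggest of five loose steel measuring cups: round, 75 mm across at the rim, 70 at the foot, 47 high, walls 2.5, floor 6 mm. Flat level handle 12 mm wide, 41 to 47 mm above the underside. Origin: level with the underside, below the handle's grip point (bare 14 mm either way); x points from there to the cup, whose axis is at x = +80 mm; handle ends at x = -36. In the nest each origin is 6 mm above the next bigger cup's, and 5 mm is free between handles.
- cup_3: the middle of five loose steel measuring cups: round, 61 mm across at the rim, 56 at the foot, 52 high, walls 2.5, floor 6 mm. Flat level handle 12 mm wide, 46 to 52 mm above the underside. Origin: level with the underside, below the handle's grip point (bare 14 mm either way); x points from there to the cup, whose axis is at x = +80 mm; handle ends at x = -36. Cups weigh 45 to 150 g; gripped with 40 N they stay level.
- cup_4: the second smallest of five loose steel measuring cups: round, 48 mm across at the rim, 43 at the foot, 57 high, walls 2.5, floor 6 mm. Flat level handle 12 mm wide, 51 to 57 mm above the underside. Origin: level with the underside, below the handle's grip point (bare 14 mm either way); x points from there to the cup, whose axis is at x = +80 mm; handle ends at x = -36. Fingertips reaching over 5 mm below a handle will meet the one beneath.
- cup_5: the smallest of five loose steel measuring cups: round, 36 mm across at the rim, 31 at the foot, 62 high, walls 2.5, floor 6 mm. Flat level handle 12 mm wide, 56 to 62 mm above the underside. Origin: level with the underside, below the handle's grip point (bare 14 mm either way); x points from there to the cup, whose axis is at x = +80 mm; handle ends at x = -36. Stands flat by itself.
- glass_1: tea glass standing at the back right, 62 mm across, 83 mm high; a bystander. Origin: centre of its underside
- pen: red and white marker pen lying on the near side, 135 x 17 x 16 mm; a bystander. Origin: centre of its underside, y along its length
- cutter: yellow snap-off box cutter lying on the near side, 130 x 20 x 14 mm; a bystander. Origin: centre of its underside, y along its length
- lighter: blue pocket lighter lying among the cups, 79 x 24 x 12 mm; a bystander. Origin: centre of its underside, x along its length

How it is judged:
By the outcome, as a careful person would: the job done as asked, in the order asked, and still so for the second after the job is handed in, with the robot touching nothing.
It also fails if it takes over 104 s, if anything falls off the work surface, if the arm or the gripper's body presses on something with over 40 N, if the wrist force passes 120 N, or if a joint passes its speed limit or range.

## Working session

There is one attempt and no reset: what is moved stays moved. The work goes in short steps, Python scripts to look and compute and a shell command to move; the robot and the scene stay as the last step left them, time stands still between calls to the robot, and variables do not carry over. Pictures are saved under pics/ and viewed, at most 14 in all, crops included, and the job is handed in when it is done.

```bash
ls; mkdir -p pics
python3 - <<'E'
from bench import ctrl, imaging
import cv2
o=ctrl.get_obs(); print({k:o[k] for k in('time_s','eef_pos','eef_rot','opening')})
for n in('top','side'):
    i=imaging.camera_info(n); print(n,i)
    cv2.imwrite(f'pics/{n}0.png',cv2.cvtColor(imaging.camera(n),cv2.COLOR_RGB2BGR))
E
```

```text
pics
{'time_s': 0.0, 'eef_pos': array([ 0.24676703, -0.51877545,  0.2523846 ]), 'eef_rot': array([-8.73597919e-04,  9.75478965e-01,  2.20090946e-01, -2.94886882e-05]), 'opening': 0.9971572248199503}
top {'K': array([[433.79385321,   0.        , 325.73949232],
       [  0.        , 433.79385321, 239.65265211],
       [  0.        ,   0.        ,   1.        ]]), 'T': array([[-5.26162166e-04,  9.96569463e-01, -8.27588554e-02,
         4.25164382e-01],
       [-9.99676265e-01, -2.62940370e-03, -2.53071602e-02,
        -2.53319840e-01],
       [-2.54379494e-02,  8.27187477e-02,  9.96248222e-01,
         9.07322584e-01],
       [ 0.00000000e+00,  0.00000000e+00,  0.00000000e+00,
         1.00000000e+00]])}
side {'K': array([[589.14773766,   0.        , 318.1674608 ],
       [  0.        , 589.14773766, 243.55824717],
       [  0.        ,   0.        ,   1.        ]]), 'T': array([[-0.98187647,  0.10085354, -0.16045921,  0.31348037],
       [-0.18947324, -0.54157466,  0.81902184,  0.66420682],
       [-0.00429939,  0.83458101,  0.55086846,  0.62261605],
       [ 0.        ,  0.        ,  0.        ,  1.        ]])}
```

View pics/top0.png

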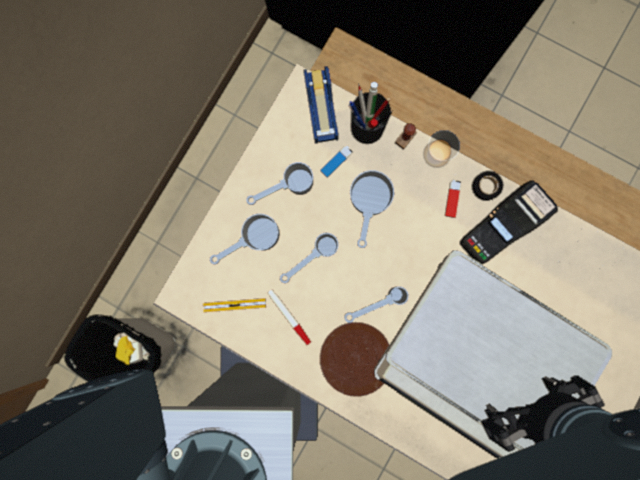

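View pics/side0.png

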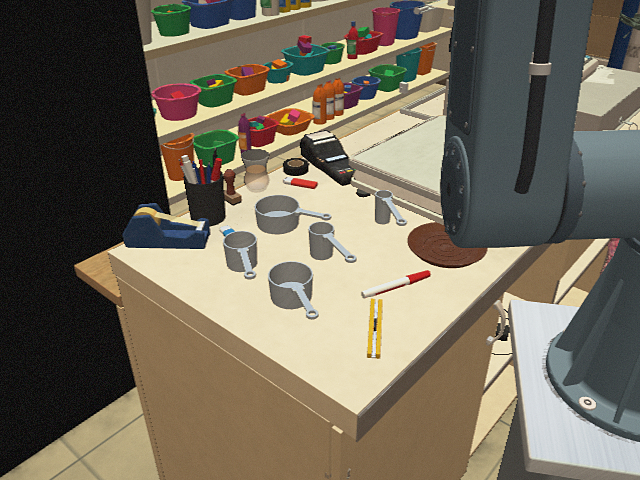

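```bash
cat > h.py <<'E'
import numpy as np, cv2
from scipy.optimize import minimize
from bench import ctrl, imaging
S={1:(90,85,42),2:(75,70,47),3:(61,56,52),4:(48,43,57),5:(36,31,62)}
def img(n): return cv2.cvtColor(imaging.camera(n),cv2.COLOR_RGB2BGR)
def proj(n,P):
    i=imaging.camera_info(n); T=i['T']; c=(np.asarray(P,float)-T[:3,3])@T[:3,:3]
    c=c*[1,-1,-1]; p=c@i['K'].T; return p[:,:2]/p[:,2:]
def unproj(n,uv,z):
    i=imaging.camera_info(n); T=i['T']; d=np.linalg.inv(i['K'])@[uv[0],uv[1],1]; d=T[:3,:3]@(d*[1,-1,-1])
    return T[:3,3]+d*(z-T[2,3])/d[2]
def pts(k,x,y,th,z0=0):
    R,r,h=np.array(S[k])/1000; R/=2; r/=2; a=np.linspace(0,2*np.pi,40)
    X=np.array([np.cos(th),np.sin(th)]); Y=np.array([-X[1],X[0]]); o=np.array([x,y])
    f=lambda u,v,z: np.c_[o+np.outer(u,X)+np.outer(v,Y), np.full(len(u),z0+z)]
    ring=lambda q,z: f(.08+q*np.cos(a),q*np.sin(a),z)
    H=lambda z: f(np.array([-.036,.05,.05,-.036]),np.array([-.006,-.006,.006,.006]),z)
    return np.r_[ring(R,h),ring(r,0)], np.r_[H(h),H(h-.006)]
def sil(n,k,p,z0=0,s=4):
    m=np.zeros((480*s,640*s),np.uint8)
    for q in pts(k,*p,z0): cv2.fillConvexPoly(m,cv2.convexHull(np.int32(np.round((proj(n,q)+.5)*s-.5))),255)
    return cv2.resize(m,(640,480),interpolation=cv2.INTER_AREA)/255.
def mask(im):
    b,g,r=[im[...,i].astype(int) for i in range(3)]
    return ((b-r)>-8).astype(float)
def fit(n,im,k,p0,z0=0):
    M=mask(im)
    w=sil(n,k,p0,z0); ys,xs=np.nonzero(w>0); b=np.s_[max(ys.min()-12,0):ys.max()+12,max(xs.min()-12,0):xs.max()+12]
    c=lambda v: np.abs(sil(n,k,(v[0]/100,v[1]/100,v[2]/5),z0)[b]-M[b]).sum()
    v0=np.array([p0[0]*100,p0[1]*100,p0[2]*5])
    for st in(.6,.2): 
        r=minimize(c,v0,method='Nelder-Mead',options=dict(initial_simplex=np.r_[[v0],v0+st*np.eye(3)],maxfev=100)); v0=r.x
    return np.array([v0[0]/100,v0[1]/100,v0[2]/5]),r.fun,w.sum()
E
cat > f0.py <<'E'
from h import *
c={1:((372,193),(362,243)),2:((262,233),(214,260)),3:((298,179),(251,201)),4:((327,245),(284,278)),5:((398,296),(349,317))}
im=cv2.imread('pics/top0.png'); ims=cv2.imread('pics/side0.png'); ov=[im.copy(),ims.copy()]
for k,(a,e) in c.items():
    h=S[k][2]/1000; A=unproj('top',a,h)[:2]; E=unproj('top',e,h)[:2]; d=A-E; L=np.linalg.norm(d); d/=L
    p0=(*(A-.08*d),np.arctan2(d[1],d[0]))
    p,f,w=fit('top',im,k,p0); q,g,w2=fit('side',ims,k,p)
    print(k,'len',round(L,3),'top',p.round(4),round(f),'side',q.round(4),round(g),round(w),round(w2), 'reach',np.hypot(*p[:2]).round(3), 'deg',np.degrees(p[2]).round(1))
    for o,n,z in((0,'top',p),(1,'side',q)):
        cs,_=cv2.findContours((sil(n,k,z)>.5).astype(np.uint8),0,2); cv2.drawContours(ov[o],cs,-1,(0,0,255),1)
cv2.imwrite('pics/ov.png',np.hstack([cv2.resize(ov[0][150:330,205:425],None,fx=1.8,fy=1.8),cv2.resize(ov[1][170:350,200:420],None,fx=1.8,fy=1.8)]))
E
python3 f0.py
```

```text
1 len 0.103 top [ 0.516  -0.3084 -0.1986] 162 side [ 0.5133 -0.3069 -0.1999] 1526 1835 1754 reach 0.601 deg -11.4
2 len 0.11 top [ 0.4719 -0.0296 -1.0152] 217 side [ 0.469  -0.0278 -1.0298] 1513 1427 2039 reach 0.473 deg -58.2
3 len 0.104 top [ 0.5887 -0.1038 -1.0948] 275 side [ 0.5886 -0.1096 -1.1016] 1123 1101 1331 reach 0.598 deg -62.7
4 len 0.106 top [ 0.4371 -0.1701 -0.8982] 445 side [ 0.434  -0.1674 -0.9077] 988 760 1140 reach 0.469 deg -51.5Traceback (most recent call last):
  File "f0.py", line 7, in <module>
    p,f,w=fit('top',im,k,p0); q,g,w2=fit('side',ims,k,p)
          ~~~^^^^^^^^^^^^^^^
  File "h.py", line 32, in fit
    r=minimize(c,v0,method='Nelder-Mead',options=dict(initial_simplex=np.r_[[v0],v0+st*np.eye(3)],maxfev=100)); v0=r.x
    res = _minimize_neldermead(fun, x0, args, callback, bounds=bounds,
                               **options)
    fsim[j] = func(sim[j])
              ~~~~^^^^^^^^
    fx = function(np.copy(x), *(wrapper_args + args))
  File "h.py", line 29, in <lambda>
    c=lambda v: np.abs(sil(n,k,(v[0]/100,v[1]/100,v[2]/5),z0)[b]-M[b]).sum()
                       ~~~^^^^^^^^^^^^^^^^^^^^^^^^^^^^^^^^^^^
  File "h.py", line 21, in sil
    for q in pts(k,*p,z0): cv2.fillConvexPoly(m,cv2.convexHull(np.int32(np.round((proj(n,q)+.5)*s-.5))),255)
                                                                                  ~~~~^^^^^
  File "h.py", line 7, in proj
    i=imaging.camera_info(n); T=i['T']; c=(np.asarray(P,float)-T[:3,3])@T[:3,:3]
ValueError: time passes only in moves, steps and waits
```

```bash
python3 - <<'E'
import re
s=open('h.py').read()
s=s.replace("def img(n)","INF={n:imaging.camera_info(n) for n in('top','side')}\ndef img(n)",1)
s=s.replace("i=imaging.camera_info(n);","i=INF[n];")
s=s.replace("((b-r)>-8)","((b-r)>-0.12*r)")
open('h.py','w').write(s)
import cv2
a=cv2.imread('pics/side0.png'); t=cv2.imread('pics/top0.png')
print(a[285,290],a[300,290],a[250,360],a[213,275],a[268,350],t[233,262],t[260,262],t[300,330])
E
python3 f0.py
```

```text
[205 196 186] [103 110 117] [189 225 235] [201 195 184] [189 224 236] [200 176 159] [186 214 225] [187 216 226]
1 len 0.103 top [ 0.5167 -0.3085 -0.2017] 147 side [ 0.5124 -0.3063 -0.2087] 1045 1835 1759 reach 0.602 deg -11.6
2 len 0.11 top [ 0.472  -0.0293 -1.017 ] 194 side [ 0.4689 -0.0278 -1.0293] 667 1427 2042 reach 0.473 deg -58.3
3 len 0.104 top [ 0.5893 -0.1042 -1.1029] 258 side [ 0.5867 -0.1032 -1.1177] 555 1101 1327 reach 0.598 deg -63.2
4 len 0.106 top [ 0.4371 -0.17   -0.896 ] 456 side [ 0.4339 -0.1686 -0.8994] 657 760 1137 reach 0.469 deg -51.3
5 len 0.103 top [ 0.3556 -0.3003 -1.1631] 454 side [ 0.3528 -0.2986 -1.1742] 223 621 730 reach 0.465 deg -66.6
```

View pics/ov.png

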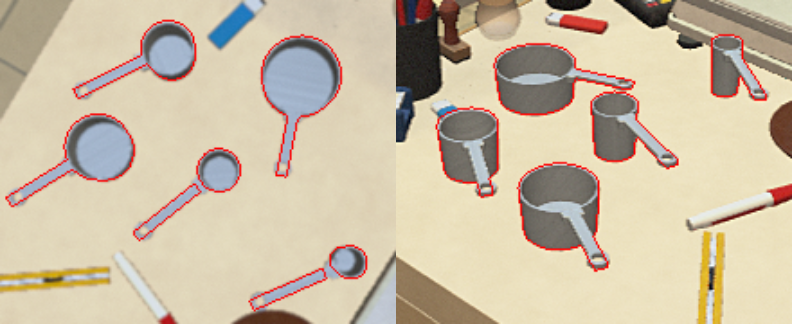

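```bash
cat >> h.py <<'E'
C={1:(.5146,-.3074,-.205),2:(.4705,-.0286,-1.023),3:(.588,-.1037,-1.110),4:(.4355,-.1693,-.898),5:(.3542,-.2995,-1.169)}
def rel(x,y,z,yaw):
    from scipy.spatial.transform import Rotation as Ro
    o=ctrl.get_obs(); w=o['eef_rot']; R=Ro.from_quat([w[1],w[2],w[3],w[0]]).as_matrix()
    d=R.T@(np.array([x,y,z])-o['eef_pos'])*100; y0=np.arctan2(R[1,0],R[0,0])
    print('t',round(o['time_s'],2),'move',d.round(2),'roll',round(-np.degrees((yaw-y0+np.pi)%(2*np.pi)-np.pi),1),'tilt',R[:,2].round(3),'q',np.round(o['q'],2))
E
python3 -c "
from h import *
x,y,a=C[2];rel(x,y,.16,a)"
```

```text
t 0.1 move [ 41.25 -34.66   9.31] roll 84.0 tilt [-0.     0.001 -1.   ] q [-1.33  0.18  1.61 -0.    1.35 -0.21]
```

```bash
python3 -m pendant '[[41.2,-34.7,3,84],[41.2,-34.7,3,84],[41.2,-34.7,3,84],[41.2,-34.7,3,84],[41.2,-34.7,3,84],[41.2,-34.7,3,84],[41.2,-34.7,3,84],[41.2,-34.7,3,84],[41.2,-34.7,3,84],[41.2,-34.7,3,84],[41.2,-34.7,3,84],[41.2,-34.7,3,84]]' 0.4; python3 -c "
from h import *
x,y,a=C[2];rel(x,y,.06,a)"
```

```text
time_s: 1.1
eef_pos: [0.4355, -0.1059, 0.2279]
eef_rot: [-0.0, 0.896, -0.444, -0.0]
wrist_force: [0.6, -0.2, -0.1]
opening: 0.402
grasp_force: 0.0
t 1.1 move [-4.03 -7.47 16.79] roll 5.9 tilt [-0.  0. -1.] q [-0.5  -0.09  1.94  0.    1.29  1.99]
```

```bash
python3 -m pendant '[[-4,-7.5,6,5.9],[-4,-7.5,6,5.9],[-4,-7.5,10,5.9],[-4,-7.5,10,5.9],[-4,-7.5,10,5.9]]'; python3 -c "
from h import *
x,y,a=C[2];rel(x,y,.06,a)"
```

```text
time_s: 1.52
eef_pos: [0.4674, -0.028, 0.1241]
eef_rot: [0.001, 0.874, -0.486, -0.004]
wrist_force: [-0.6, -0.6, -0.3]
opening: 0.401
grasp_force: 0.0
t 1.52 move [ 0.26 -0.26  6.4 ] roll 0.4 tilt [-0.008  0.003 -1.   ] q [-0.31  0.11  1.97  0.    1.06  2.27]
```

```bash
python3 -m pendant '[[0.2,-0.2,3,0.4],[0.2,-0.2,6,0.4],[0.2,-0.2,6.4,0.4],[0.2,-0.2,6.4,0.4],[0.2,-0.2,6.4,0.4]]'; python3 -c "
from h import *
x,y,a=C[2];rel(x,y,.06,a)
cv2.imwrite('pics/side1.png',cv2.resize(img('side')[150:350,180:440],None,fx=3,fy=3))"
```

```text
time_s: 1.93
eef_pos: [0.4739, -0.0317, 0.0655]
eef_rot: [-0.0, 0.871, -0.491, 0.001]
wrist_force: [0.7, 0.2, 1.0]
opening: 0.398
grasp_force: 0.0
t 1.93 move [-0.44  0.13  0.55] roll -0.2 tilt [ 0.001 -0.    -1.   ] q [-0.32  0.23  1.99 -0.    0.92  2.28]
```

View pics/side1.png

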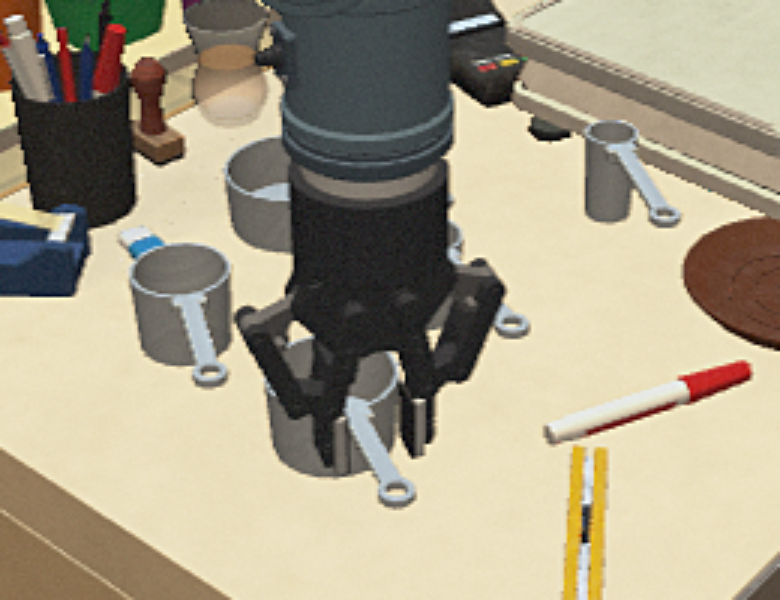

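```bash
python3 -m pendant '[[-0.4,0.1,0.3,0],[-0.4,0.1,0.5,0],[-0.4,0.1,0.5,0],[-0.4,0.1,0.5,0],[-0.4,0.1,0.5,0]]'; python3 -c "
from h import *
x,y,a=C[2];rel(x,y,.06,a)"
```

```text
time_s: 2.4
eef_pos: [0.4704, -0.0281, 0.0595]
eef_rot: [-0.0, 0.871, -0.491, 0.0]
wrist_force: [0.7, 0.5, 0.0]
opening: 0.401
grasp_force: 0.0
t 2.4 move [ 0.05  0.01 -0.05] roll -0.1 tilt [ 0.001 -0.    -1.   ] q [-0.31  0.24  2.   -0.    0.91  2.28]
```

```bash
python3 -m pendant '[[0,0,0,0],[0,0,0,0],[0,0,0,0],[0,0,0,0],[0,0,0,0],[0,0,0,0],[0,0,-2,0],[0,0,-5,0],[0,0,-8,0],[0,0,-10,0],[0,0,-10,0],[0,0,-10,0]]' 0; python3 -c "
from h import *
x,y,a=C[1];rel(x,y,.14,a)
im=img('side'); cv2.imwrite('pics/s2.png',cv2.resize(im[100:350,180:440],None,fx=2.4,fy=2.4))"
```

```text
time_s: 3.4
eef_pos: [0.4708, -0.0284, 0.16]
eef_rot: [-0.0, 0.871, -0.491, 0.001]
wrist_force: [-0.0, -0.9, -0.7]
opening: 0.113
grasp_force: 58.7
t 3.4 move [26.12 10.73  2.03] roll -47.0 tilt [ 0.002 -0.001 -1.   ] q [-0.31  0.06  1.95 -0.    1.13  2.28]
```

View pics/s2.png

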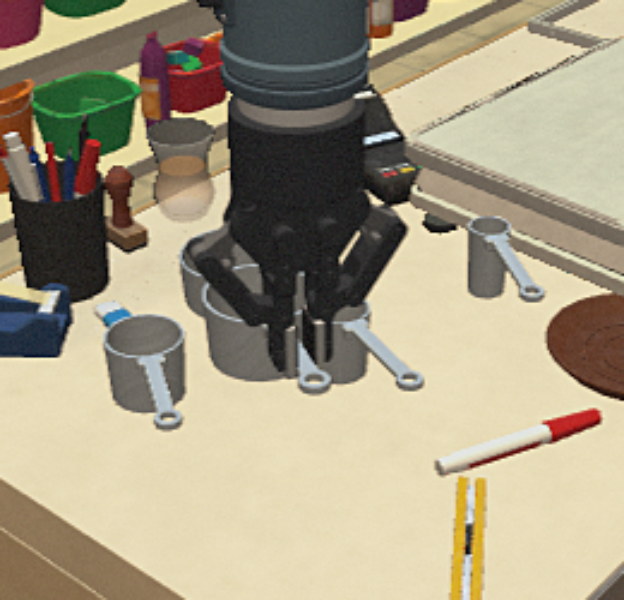

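```bash
python3 -m pendant '[[26.1,10.7,0,-47],[26.1,10.7,0,-47],[26.1,10.7,0,-47],[26.1,10.7,0,-47],[26.1,10.7,0,-47],[26.1,10.7,0,-47],[26.1,10.7,0,-47],[26.1,10.7,0,-47],[26.1,10.7,0,-47],[26.1,10.7,0,-47],[26.1,10.7,0,-47],[26.1,10.7,0,-47]]'; python3 -c "
from h import *
x,y,a=C[1];rel(x,y,.12,a)
cv2.imwrite('pics/t3.png',img('top')[100:300,250:490]);cv2.imwrite('pics/s3.png',img('side')[100:300,200:440])
a,b=[cv2.resize(cv2.imread('pics/%s3.png'%c),None,fx=1.66,fy=1.66) for c in 'ts']
cv2.imwrite('pics/c3.png',np.hstack([a,b]))"
```

```text
time_s: 4.45
eef_pos: [0.5138, -0.3049, 0.1584]
eef_rot: [-0.001, 0.995, -0.102, -0.001]
wrist_force: [-0.3, 0.4, -0.2]
opening: 0.113
grasp_force: 58.8
t 4.45 move [0.14 0.23 3.84] roll 0.0 tilt [-0.001  0.001 -1.   ] q [-0.73  0.33  1.63  0.    1.19  1.04]
```

View pics/c3.png

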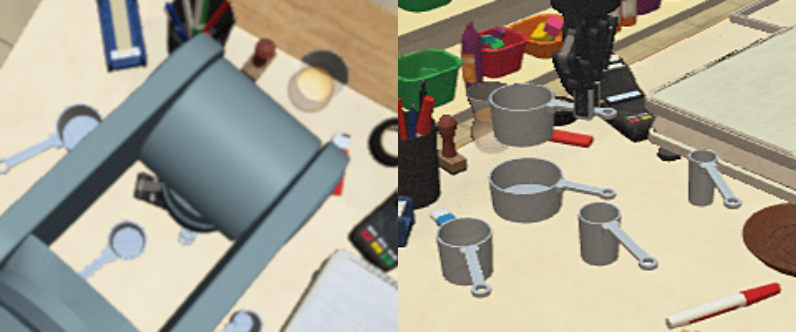

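```bash
cat > held.py <<'E'
import sys; from h import *
k=int(sys.argv[1]); zg=float(sys.argv[2]); im=img('side'); o=ctrl.get_obs(); x,y,z=o['eef_pos']; w=o['eef_rot']; a=2*np.arctan2(w[2],w[1]); a=(a+np.pi)%(2*np.pi)-np.pi
z0=z-zg; q,f,s=fit('side',im,k,(x-.0015,y+.001,a),z0)
ax=lambda p:np.array([p[0]+.08*np.cos(p[2]),p[1]+.08*np.sin(p[2])])
print('z0',z0.round(4),'tcp',(x,y,a),'fit',q.round(4),round(f),round(s),'axis',ax(q).round(4))
b=cv2.resize(im,None,fx=3,fy=3,interpolation=cv2.INTER_CUBIC); m=cv2.resize((sil('side',k,q,z0)*255).astype(np.uint8),None,fx=3,fy=3)
cs,_=cv2.findContours((m>127).astype(np.uint8),0,2); cv2.drawContours(b,cs,-1,(0,0,255),1)
u=np.int32(proj('side',[[*ax(q),z0+.03]])[0]*3); cv2.imwrite(sys.argv[3],b[max(u[1]-200,0):u[1]+300,max(u[0]-300,0):u[0]+300])
E
python3 held.py 2 .0595 pics/h2.png
```

```text
z0 0.0997 tcp (np.float64(0.5142135159816933), np.float64(-0.30564624614592417), np.float64(-0.2040335729529752)) fit [ 0.5112 -0.3033 -0.2065] 1600 1606 axis [ 0.5895 -0.3197]
```

View pics/h2.png

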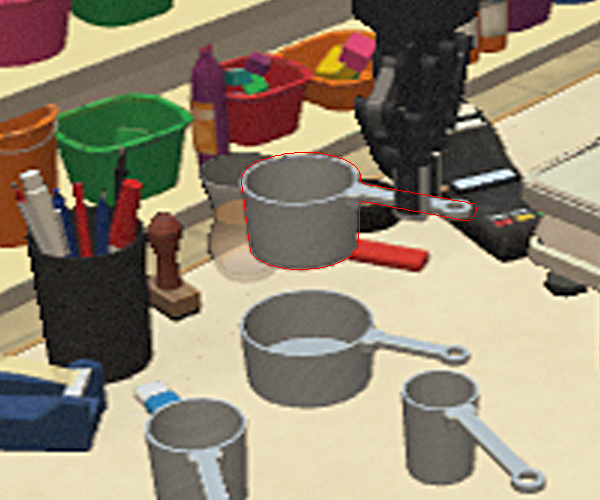

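```bash
python3 -c "
from h import *
rel(.5153,-.3085,.0665,-.206)"
```

```text
t 4.6 move [0.16 0.26 9.27] roll 0.1 tilt [ 0. -0. -1.] q [-0.73  0.33  1.63  0.    1.19  1.04]
```

```bash
python3 -m pendant '[[0.16,0.26,0,0],[0.16,0.26,0,0],[0.16,0.26,2,0],[0.16,0.26,4,0],[0.16,0.26,5,0],[0.16,0.26,6,0],[0.16,0.26,7,0],[0.16,0.26,7.7,0],[0.16,0.26,8.4,0],[0.16,0.26,9,0],[0.16,0.26,9.2,0],[0.16,0.26,9.2,0]]'; python3 -c "
from h import *
rel(.5153,-.3085,.0655,-.206)"
```

```text
time_s: 5.6
eef_pos: [0.5149, -0.3095, 0.0666]
eef_rot: [-0.0, 0.995, -0.102, -0.0]
wrist_force: [0.4, -0.1, -0.9]
opening: 0.115
grasp_force: 58.8
t 5.6 move [ 0.02 -0.1   0.11] roll 0.0 tilt [-0.001  0.001 -1.   ] q [-0.74  0.46  1.66  0.    1.02  1.04]
```

```bash
python3 -m pendant '[[0,0,0.05,0],[0,0,0.1,0],[0,0,0.1,0],[0,0,0.15,0],[0,0,0.15,0],[0,0,0.15,0]]'
```

```text
time_s: 6.1
eef_pos: [0.5152, -0.3097, 0.0658]
eef_rot: [0.0, 0.995, -0.102, 0.0]
wrist_force: [-0.3, 0.1, -0.7]
opening: 0.118
grasp_force: 58.8
```

```bash
python3 -m pendant '[[0,0,0.05,0],[0,0,0.05,0],[0,0,0.05,0],[0,0,0.05,0]]'; python3 -m pendant '[[0,0,0,0],[0,0,0,0],[0,0,0,0],[0,0,0,0],[0,0,-3,0],[0,0,-7,0],[0,0,-11,0],[0,0,-13,0],[0,0,-13,0],[0,0,-13,0]]' 0.35; python3 -c "
from h import *
x,y,a=C[3];rel(x,y,.2,a)
im=img('side')
for k,p,z in((2,(.5124,-.3063,-.2087),.006),(1,(.5124,-.3063,-.2087),0)):
    cs,_=cv2.findContours((sil('side',k,p,z)>.5).astype(np.uint8),0,2); cv2.drawContours(im,cs,-1,(0,0,255),1) if 0 else None
cv2.imwrite('pics/n2.png',cv2.resize(im[130:270,220:390],None,fx=4,fy=4,interpolation=2))"
```

```text
time_s: 6.43
eef_pos: [0.5151, -0.3098, 0.0654]
eef_rot: [0.0, 0.995, -0.102, 0.0]
wrist_force: [-1.0, 1.0, 2.3]
opening: 0.11
grasp_force: 59.1
time_s: 7.27
eef_pos: [0.5158, -0.3102, 0.1968]
eef_rot: [0.001, 0.995, -0.102, 0.001]
wrist_force: [-0.8, 0.5, -1.8]
opening: 0.351
grasp_force: 0.0
t 7.27 move [  2.86 -21.69  -0.35] roll 51.8 tilt [ 0.003 -0.002 -1.   ] q [-0.74  0.29  1.59  0.    1.25  1.04]
```

View pics/n2.png

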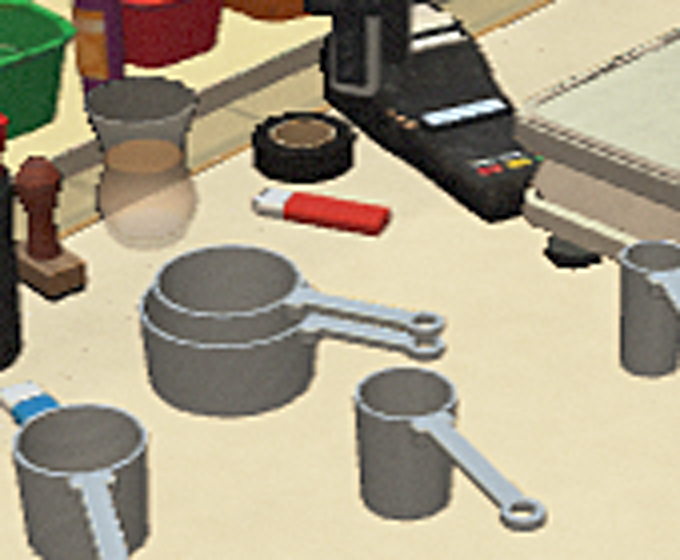

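```bash
python3 -m pendant '[[2.9,-21.7,0,52],[2.9,-21.7,0,52],[2.9,-21.7,0,52],[2.9,-21.7,0,52],[2.9,-21.7,0,52],[2.9,-21.7,0,52],[2.9,-21.7,0,52],[2.9,-21.7,3,52],[2.9,-21.7,6,52],[2.9,-21.7,6,52],[2.9,-21.7,6,52],[2.9,-21.7,6,52]]'; python3 -c "
from h import *
rel(.5893,-.1045,.0645,-1.11)"
```

```text
time_s: 8.32
eef_pos: [0.5876, -0.1032, 0.135]
eef_rot: [0.0, 0.849, -0.528, -0.001]
wrist_force: [0.1, -0.3, 0.6]
opening: 0.347
grasp_force: 0.0
t 8.32 move [ 0.2  -0.1   7.05] roll -0.2 tilt [-0.001  0.    -1.   ] q [-0.37  0.36  1.64  0.    1.14  2.31]
```

```bash
python3 -m pendant '[[0.2,-0.1,3,0],[0.2,-0.1,5,0],[0.2,-0.1,6.5,0],[0.2,-0.1,7,0],[0.2,-0.1,7,0],[0.2,-0.1,7,0],[0.2,-0.1,7,0]]'; python3 -c "
from h import *
rel(.5893,-.1045,.0645,-1.11)"
```

```text
time_s: 8.9
eef_pos: [0.5909, -0.105, 0.0671]
eef_rot: [-0.0, 0.849, -0.528, 0.002]
wrist_force: [0.8, 0.0, 0.9]
opening: 0.35
grasp_force: 0.0
t 8.9 move [-0.12  0.12  0.26] roll -0.2 tilt [ 0.003 -0.001 -1.   ] q [-0.37  0.46  1.66  0.    1.02  2.31]
```

```bash
python3 -m pendant '[[-0.1,0.1,0.2,0],[-0.1,0.1,0.2,0],[-0.1,0.1,0.2,0]]'; python3 -m pendant '[[0,0,0,0],[0,0,0,0],[0,0,0,0],[0,0,0,0],[0,0,0,0],[0,0,0,0]]' 0;  python3 -m pendant '[[0,0,-2,0],[0,0,-5,0],[0,0,-8,0],[0,0,-11,0],[0,0,-11,0],[0,0,-11,0]]'; python3 -c "
from h import *
rel(.5154,-.3088,.1745,-.206)"
```

```text
time_s: 9.15
eef_pos: [0.5884, -0.104, 0.0637]
eef_rot: [-0.0, 0.849, -0.528, 0.0]
wrist_force: [0.5, -0.9, 0.6]
opening: 0.351
grasp_force: 0.0
time_s: 9.65
eef_pos: [0.5882, -0.1039, 0.0633]
eef_rot: [-0.0, 0.849, -0.528, -0.0]
wrist_force: [-0.4, 1.4, 3.3]
opening: 0.116
grasp_force: 58.7
time_s: 10.15
eef_pos: [0.5894, -0.1045, 0.1752]
eef_rot: [-0.0, 0.849, -0.528, 0.002]
wrist_force: [-0.4, -0.5, -1.5]
opening: 0.114
grasp_force: 58.7
t 10.15 move [15.05 15.67  0.07] roll -52.0 tilt [ 0.004 -0.002 -1.   ] q [-0.37  0.31  1.62 -0.    1.21  2.31]
```

```bash
python3 -m pendant '[[15,15.7,0,-52],[15,15.7,0,-52],[15,15.7,0,-52],[15,15.7,0,-52],[15,15.7,0,-52],[15,15.7,0,-52],[15,15.7,0,-52],[15,15.7,0,-52],[15,15.7,0,-52],[15,15.7,0,-52],[15,15.7,0,-52]]';  python3 held.py 3 .0633 pics/h3.png;python3 -c "
from h import *
rel(.5154,-.3088,.0753,-.206)"
```

```text
time_s: 11.07
eef_pos: [0.5132, -0.3073, 0.1719]
eef_rot: [-0.001, 0.995, -0.103, -0.001]
wrist_force: [0.2, 0.7, -0.7]
opening: 0.116
grasp_force: 58.7
z0 0.109 tcp (np.float64(0.5134624789996924), np.float64(-0.30728350263036325), np.float64(-0.206448462846744)) fit [ 0.5068 -0.3021 -0.198 ] 1499 1361 axis [ 0.5852 -0.3179]
t 11.12 move [0.23 0.11 9.7 ] roll -0.0 tilt [-0.001  0.001 -1.   ] q [-0.74  0.31  1.62 -0.    1.21  1.04]
```

View pics/h3.png

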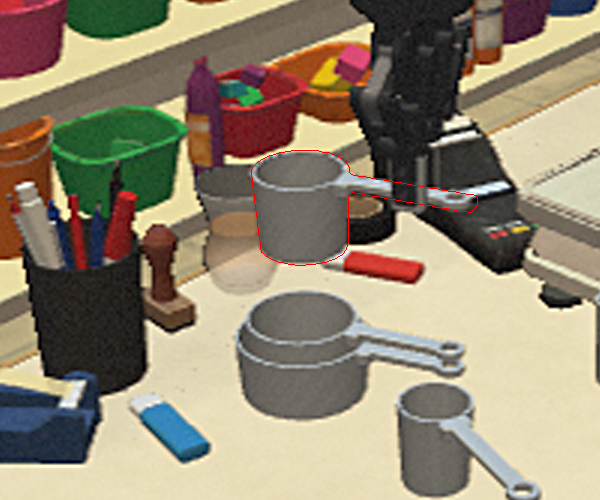

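Run:
```python
from h import *
im=img('side'); x0,y0,x1,y1=235,75,365,150; o=ctrl.get_obs(); z0=o['eef_pos'][2]-.0633; print(o['eef_pos'],z0)
tiles=[]
for p in((.5068,-.3021,-.198),(.5135-.003+.001,-.3073+.0023,-.206)):
    b=cv2.resize(im[y0:y1,x0:x1],None,fx=6,fy=6,interpolation=cv2.INTER_CUBIC)[:300]
    for q in pts(3,*p,z0)[:1]:
        for r in(q[:40],q[40:]): cv2.polylines(b,[np.int32((proj('side',r)-[x0-.5,y0-.5])*6)],True,(0,0,255),1)
    q=pts(3,*p,z0)[1][:4]; cv2.polylines(b,[np.int32((proj('side',q)-[x0-.5,y0-.5])*6)],True,(0,255,0),1)
    tiles.append(b)
cv2.imwrite('pics/cmp3.png',np.vstack(tiles))
```

```text
[ 0.51358678 -0.30736681  0.17253296] 0.10923296015542877
```

View pics/cmp3.png

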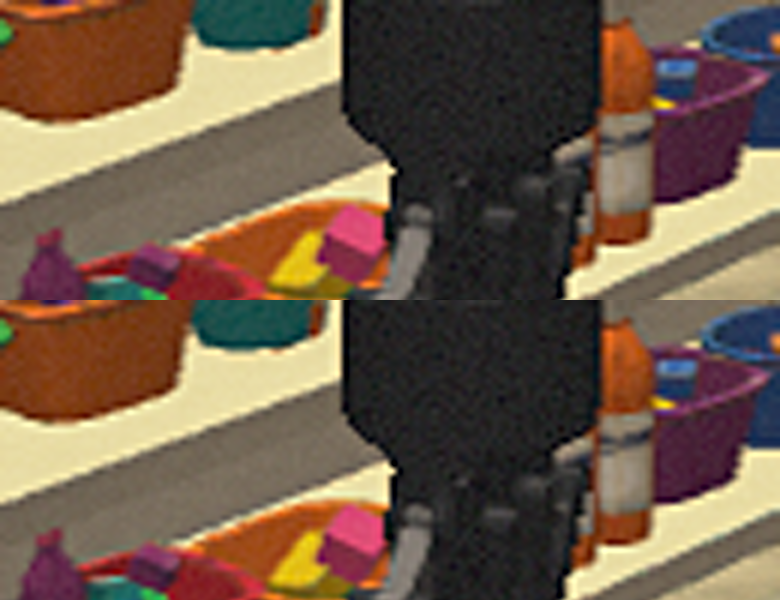

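```bash
cat > cmp.py <<'E'
import sys; from h import *
# cmp.py k zg out pose pose : overlay candidate poses on held cup (side)
k=int(sys.argv[1]); zg=float(sys.argv[2]); im=img('side'); o=ctrl.get_obs(); z0=o['eef_pos'][2]-zg
tiles=[]
P=eval(sys.argv[4]); u=proj('side',[[P[0][0]+.06,P[0][1],z0+S[k][2]/2000]])[0].astype(int); x0,y0=u[0]-50,u[1]-24
for p in P:
    b=cv2.resize(im[y0:y0+50,x0:x0+130],None,fx=6,fy=6,interpolation=cv2.INTER_CUBIC)
    q,hd=pts(k,*p,z0)
    for r,c in((q[:40],(0,0,255)),(q[40:],(0,0,255)),(hd[:4],(0,255,0))): cv2.polylines(b,[np.int32((proj('side',r)-[x0-.5,y0-.5])*6)],True,c,1)
    tiles.append(b)
cv2.imwrite(sys.argv[3],np.vstack(tiles))
E
python3 cmp.py 3 .0633 pics/cmp3b.png '[(.5068,-.3021,-.198),(.5115,-.305,-.206)]'
```

```text
(no output)
```

View pics/cmp3b.png

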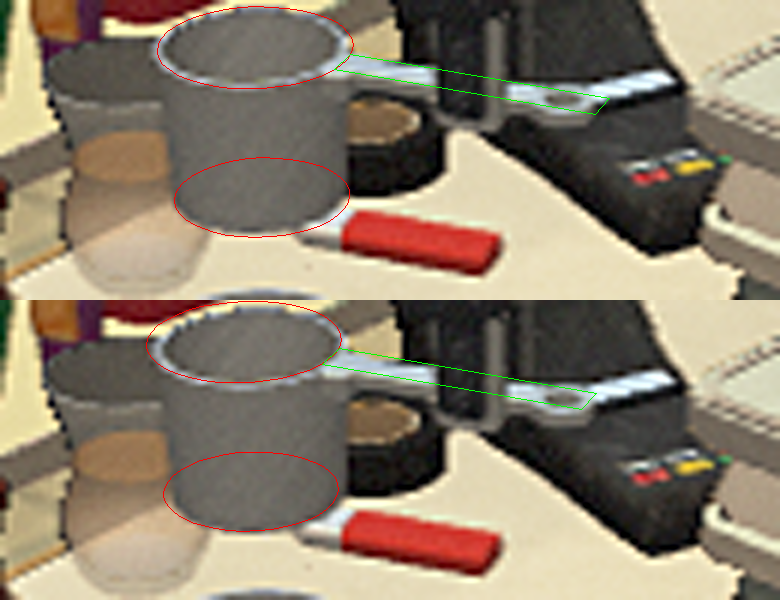

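```bash
python3 -m pendant '[[0.25,0.15,0,0],[0.25,0.15,0,0],[0.25,0.15,3,0],[0.25,0.15,4,0],[0.25,0.15,5,0],[0.25,0.15,6,0],[0.25,0.15,7,0],[0.25,0.15,7.7,0],[0.25,0.15,8.4,0],[0.25,0.15,9,0],[0.25,0.15,9.4,0],[0.25,0.15,9.4,0]]'; python3 -m pendant '[[0,0,0,0],[0,0,0,0]]'; python3 -c "
from h import *
rel(.516,-.3095,.0753,-.206)"
```

```text
time_s: 12.22
eef_pos: [0.5154, -0.3096, 0.0782]
eef_rot: [-0.0, 0.995, -0.102, -0.001]
wrist_force: [-0.1, 0.2, -0.7]
opening: 0.118
grasp_force: 58.7
time_s: 12.38
eef_pos: [0.5161, -0.3102, 0.0796]
eef_rot: [0.0, 0.995, -0.102, 0.0]
wrist_force: [-0.3, -0.2, -0.8]
opening: 0.112
grasp_force: 58.7
t 12.38 move [-0.03 -0.07  0.43] roll 0.0 tilt [ 0.001 -0.001 -1.   ] q [-0.74  0.44  1.65  0.    1.04  1.04]
```

```bash
python3 -m pendant '[[0,-0.05,0.1,0],[0,-0.05,0.2,0],[0,-0.05,0.3,0],[0,-0.05,0.35,0],[0,-0.05,0.35,0],[0,-0.05,0.35,0]]'; python3 -m pendant '[[0,0,0.05,0],[0,0,0.1,0],[0,0,0.1,0],[0,0,0.1,0]]'
```

```text
time_s: 12.88
eef_pos: [0.5159, -0.3095, 0.0757]
eef_rot: [0.0, 0.995, -0.102, 0.0]
wrist_force: [0.0, 0.7, -0.4]
opening: 0.121
grasp_force: 58.8
time_s: 13.22
eef_pos: [0.5159, -0.3096, 0.0753]
eef_rot: [0.0, 0.995, -0.102, -0.0]
wrist_force: [-2.9, 0.7, 5.6]
opening: 0.115
grasp_force: 60.8
```

Contact at the expected depth. Release, lift, and look.

```bash
python3 -m pendant '[[0,0,0,0],[0,0,0,0],[0,0,0,0],[0,0,0,0],[0,0,-3,0],[0,0,-7,0],[0,0,-11,0],[0,0,-13,0],[0,0,-13,0],[0,0,-13,0]]' 0.35; python3 -c "
from h import *
rel(.4371,-.17,.2,-.898)
cv2.imwrite('pics/n3.png',cv2.resize(img('side')[170:250,220:350],None,fx=5,fy=5,interpolation=2))"
```

```text
time_s: 14.05
eef_pos: [0.5166, -0.3101, 0.2063]
eef_rot: [0.001, 0.995, -0.102, 0.001]
wrist_force: [-0.3, 0.5, -1.2]
opening: 0.35
grasp_force: 0.0
t 14.05 move [-10.64 -12.09   0.58] roll 39.7 tilt [ 0.003 -0.002 -1.   ] q [-0.74  0.28  1.58  0.    1.27  1.04]
```

View pics/n3.png

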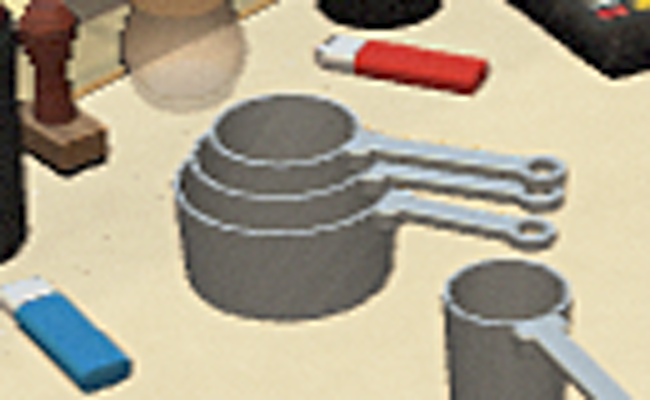

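Run:
```python
from h import *
x,y,a=.5124,-.3063,-.2087
for k in(1,2,3,4):
    z=.006*(k-1)+S[k][2]/1000
    for d in(0,3,-3):
        b=a+np.radians(d); ax=np.array([x+.08*np.cos(a),y+.08*np.sin(a)])
        e=ax-.110*np.array([np.cos(b),np.sin(b)])
        print(k,d,'end',proj('side',[[*e,z]])[0].round(1),end=' ')
    a_=np.linspace(0,6.28,60); r=S[k][0]/2000; c=proj('side',np.c_[ax[0]+r*np.cos(a_),ax[1]+r*np.sin(a_),np.full(60,z)])
    print('rim',c.min(0).round(1),c.max(0).round(1))
```

```text
1 0 end [327.9 215.2] 1 3 end [328.9 213.8] 1 -3 end [326.7 216.6] rim [254.  193.5] [299.2 215.9]
2 0 end [327.9 210.2] 2 3 end [328.9 208.8] 2 -3 end [326.7 211.6] rim [257.4 190.5] [295.3 209. ]
3 0 end [327.9 205.3] 3 3 end [329.  203.9] 3 -3 end [326.7 206.6] rim [260.7 187.4] [291.7 202.3]
4 0 end [327.9 200.2] 4 3 end [329.  198.8] 4 -3 end [326.7 201.6] rim [263.7 184. ] [288.2 195.6]
```

```bash
python3 -m pendant '[[-10.6,-12.1,0,40],[-10.6,-12.1,0,40],[-10.6,-12.1,0,40],[-10.6,-12.1,0,40],[-10.6,-12.1,2,40],[-10.6,-12.1,6,40],[-10.6,-12.1,7,40],[-10.6,-12.1,7,40],[-10.6,-12.1,7,40],[-10.6,-12.1,7,40]]'; python3 -m pendant '[[0,0,0,0],[0,0,0,0]]'; python3 -c "
from h import *
rel(.4371,-.17,.0685,-.898)"
```

```text
time_s: 14.93
eef_pos: [0.4374, -0.17, 0.1354]
eef_rot: [0.0, 0.9, -0.436, 0.0]
wrist_force: [-0.1, 0.3, -0.4]
opening: 0.349
grasp_force: 0.0
time_s: 15.1
eef_pos: [0.4376, -0.1702, 0.1359]
eef_rot: [0.0, 0.9, -0.436, 0.001]
wrist_force: [0.4, 0.0, 0.9]
opening: 0.352
grasp_force: 0.0
t 15.1 move [-0.06  0.04  6.74] roll -0.3 tilt [ 0.002 -0.001 -1.   ] q [-0.62  0.09  1.97  0.    1.08  1.85]
```

```bash
python3 -m pendant '[[0,0,3,0],[0,0,5,0],[0,0,6.5,0],[0,0,6.7,0],[0,0,6.7,0],[0,0,6.7,0],[0,0,6.7,0],[0,0,6.7,0]]'; python3 -m pendant '[[0,0,0,0],[0,0,0,0],[0,0,0,0],[0,0,0,0],[0,0,0,0],[0,0,0,0]]' 0;  python3 -m pendant '[[0,0,-2,0],[0,0,-5,0],[0,0,-8,0],[0,0,-11,0],[0,0,-12,0],[0,0,-12,0],[0,0,-12,0]]'; python3 -c "
from h import *
rel(.5154,-.3090,.18,-.206)"
```

```text
time_s: 15.77
eef_pos: [0.4377, -0.17, 0.0689]
eef_rot: [0.0, 0.9, -0.436, 0.001]
wrist_force: [0.2, -0.6, 0.6]
opening: 0.351
grasp_force: 0.0
time_s: 16.27
eef_pos: [0.4369, -0.1693, 0.0678]
eef_rot: [-0.0, 0.9, -0.436, 0.0]
wrist_force: [-0.6, 1.6, 3.3]
opening: 0.115
grasp_force: 59.0
time_s: 16.85
eef_pos: [0.4366, -0.1693, 0.187]
eef_rot: [0.0, 0.9, -0.437, 0.0]
wrist_force: [0.0, 0.2, -0.6]
opening: 0.115
grasp_force: 58.7
t 16.85 move [15.85  2.45  0.7 ] roll -40.0 tilt [-0. -0. -1.] q [-0.62  0.01  1.93 -0.    1.2   1.85]
```

```bash
python3 -m pendant '[[15.9,2.4,0,-40],[15.9,2.4,0,-40],[15.9,2.4,0,-40],[15.9,2.4,0,-40],[15.9,2.4,0,-40],[15.9,2.4,0,-40],[15.9,2.4,0,-40],[15.9,2.4,0,-40],[15.9,2.4,0,-40]]';  python3 held.py 4 .0678 pics/h4.png;python3 -c "
from h import *
rel(.516,-.3095,.0858,-.2)"
```

```text
time_s: 17.6
eef_pos: [0.5156, -0.3083, 0.1859]
eef_rot: [-0.001, 0.995, -0.103, -0.001]
wrist_force: [-0.7, 0.4, 0.4]
opening: 0.12
grasp_force: 58.7
z0 0.1188 tcp (np.float64(0.5158581923511453), np.float64(-0.3084386204219365), np.float64(-0.20687680106484274)) fit [ 0.5089 -0.302  -0.1993] 1535 1155 axis [ 0.5874 -0.3178]
t 17.65 move [ 0.05  0.11 10.08] roll -0.4 tilt [-0.001  0.001 -1.   ] q [-0.74  0.3   1.6  -0.    1.24  1.04]
```

View pics/h4.png

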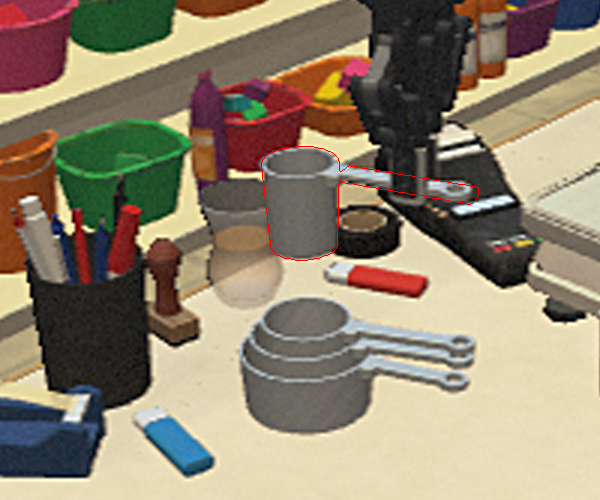

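```bash
python3 -m pendant '[[0.05,0.15,0,0],[0.05,0.15,0,0],[0.05,0.15,3,0],[0.05,0.15,4,0],[0.05,0.15,5,0],[0.05,0.15,6,0],[0.05,0.15,7,0],[0.05,0.15,7.7,0],[0.05,0.15,8.4,0],[0.05,0.15,9,0],[0.05,0.15,9.6,0],[0.05,0.15,9.6,0]]'; python3 -m pendant '[[0,0,0,0],[0,0,0,0]]'; python3 -c "
from h import *
rel(.516,-.31,.0858,-.203)"
```

```text
time_s: 18.65
eef_pos: [0.516, -0.3102, 0.0903]
eef_rot: [-0.001, 0.995, -0.102, -0.001]
wrist_force: [-0.4, 0.0, -0.9]
opening: 0.119
grasp_force: 58.7
time_s: 18.82
eef_pos: [0.5167, -0.3109, 0.092]
eef_rot: [0.0, 0.995, -0.102, 0.0]
wrist_force: [-0.1, -0.4, -0.6]
opening: 0.118
grasp_force: 58.7
t 18.82 move [-0.09 -0.07  0.62] roll -0.1 tilt [ 0. -0. -1.] q [-0.74  0.43  1.65  0.    1.07  1.04]
```

```bash
python3 -m pendant '[[-0.05,-0.05,0.2,0],[-0.05,-0.05,0.3,0],[-0.05,-0.05,0.4,0],[-0.05,-0.05,0.5,0],[-0.05,-0.05,0.5,0],[-0.05,-0.05,0.5,0]]'; python3 -m pendant '[[0,0,0.05,0],[0,0,0.1,0],[0,0,0.15,0],[0,0,0.15,0]]'
```

```text
time_s: 19.32
eef_pos: [0.5162, -0.3101, 0.0867]
eef_rot: [0.0, 0.995, -0.102, 0.0]
wrist_force: [0.2, -0.2, -0.2]
opening: 0.115
grasp_force: 58.8
time_s: 19.65
eef_pos: [0.5159, -0.3103, 0.086]
eef_rot: [0.0, 0.995, -0.102, -0.0]
wrist_force: [-4.8, 1.2, 8.0]
opening: 0.116
grasp_force: 61.9
```

```bash
python3 -m pendant '[[0,0,0,0],[0,0,0,0],[0,0,0,0],[0,0,0,0],[0,0,-3,0],[0,0,-7,0],[0,0,-10,0],[0,0,-12,0],[0,0,-12,0],[0,0,-12,0]]' 0.35; python3 -c "
from h import *
rel(.3556,-.3003,.14,-1.169)
im=img('side');np.save('n4.npy',im)"
```

```text
time_s: 20.48
eef_pos: [0.5168, -0.3106, 0.2065]
eef_rot: [0.001, 0.995, -0.102, 0.001]
wrist_force: [0.0, -0.2, 1.0]
opening: 0.348
grasp_force: 0.0
t 20.48 move [-16.01   2.27   6.61] roll 55.2 tilt [ 0.002 -0.002 -1.   ] q [-0.74  0.28  1.58  0.    1.27  1.04]
```

```bash
python3 -m pendant '[[-16,2.2,0,55],[-16,2.2,0,55],[-16,2.2,0,55],[-16,2.2,0,55],[-16,2.2,2,55],[-16,2.2,5,55],[-16,2.2,6.6,55],[-16,2.2,6.6,55],[-16,2.2,6.6,55],[-16,2.2,6.6,55],[-16,2.2,6.6,55]]'; python3 -m pendant '[[0,0,0,0],[0,0,0,0]]'; python3 -c "
from h import *
rel(.3556,-.3003,.0735,-1.169)"
```

```text
time_s: 21.45
eef_pos: [0.355, -0.2989, 0.1388]
eef_rot: [-0.0, 0.836, -0.549, -0.0]
wrist_force: [0.4, -0.3, -0.5]
opening: 0.343
grasp_force: 0.0
time_s: 21.62
eef_pos: [0.3552, -0.2992, 0.1394]
eef_rot: [0.0, 0.835, -0.55, 0.0]
wrist_force: [-1.4, 0.3, 0.2]
opening: 0.352
grasp_force: 0.0
t 21.62 move [0.11 0.01 6.59] roll 0.3 tilt [ 0.    -0.001 -1.   ] q [-0.96  0.07  1.98 -0.    1.09  1.78]
```

```bash
python3 -m pendant '[[0.1,0,3,0],[0.1,0,5,0],[0.1,0,6.4,0],[0.1,0,6.6,0],[0.1,0,6.6,0],[0.1,0,6.6,0],[0.1,0,6.6,0],[0.1,0,6.6,0]]'; python3 -m pendant '[[0,0,0,0],[0,0,0,0],[0,0,0,0],[0,0,0,0],[0,0,0,0],[0,0,0,0]]' 0;  python3 -m pendant '[[0,0,-2,0],[0,0,-5,0],[0,0,-8,0],[0,0,-11,0],[0,0,-12.5,0],[0,0,-12.5,0],[0,0,-12.5,0]]'; python3 -c "
from h import *
rel(.516,-.31,.2,-.206)"
```

```text
time_s: 22.28
eef_pos: [0.356, -0.3007, 0.0743]
eef_rot: [0.0, 0.835, -0.55, 0.001]
wrist_force: [-0.2, -0.3, 0.8]
opening: 0.351
grasp_force: 0.0
time_s: 22.78
eef_pos: [0.3555, -0.2999, 0.0733]
eef_rot: [0.0, 0.835, -0.55, 0.0]
wrist_force: [0.1, 1.8, 2.7]
opening: 0.113
grasp_force: 59.0
time_s: 23.37
eef_pos: [0.3556, -0.3002, 0.1984]
eef_rot: [0.0, 0.835, -0.55, 0.001]
wrist_force: [-0.8, -0.4, -0.5]
opening: 0.119
grasp_force: 58.7
t 23.37 move [  7.23 -14.35  -0.15] roll -55.0 tilt [ 0.001 -0.001 -1.   ] q [-0.96 -0.01  1.93 -0.    1.22  1.78]
```

```bash
python3 -m pendant '[[7.2,-14.4,0,-55],[7.2,-14.4,0,-55],[7.2,-14.4,0,-55],[7.2,-14.4,0,-55],[7.2,-14.4,0,-55],[7.2,-14.4,0,-55],[7.2,-14.4,0,-55],[7.2,-14.4,0,-55],[7.2,-14.4,0,-55],[7.2,-14.4,0,-55],[7.2,-14.4,0,-55]]';  python3 held.py 5 .0733 pics/h5.png;python3 -c "
from h import *
rel(.516,-.31,.0973,-.206)"
```

```text
time_s: 24.28
eef_pos: [0.5156, -0.3089, 0.1966]
eef_rot: [-0.001, 0.995, -0.104, -0.001]
wrist_force: [-0.3, 0.7, -0.3]
opening: 0.115
grasp_force: 58.8
z0 0.1238 tcp (np.float64(0.5156886652387875), np.float64(-0.30902892454099257), np.float64(-0.20759977264056628)) fit [ 0.5092 -0.3022 -0.2269] 1553 933 axis [ 0.5872 -0.3202]
t 24.33 move [0.06 0.1  9.98] roll -0.1 tilt [-0.001  0.001 -1.   ] q [-0.74  0.29  1.59 -0.    1.26  1.04]
```

View pics/h5.png

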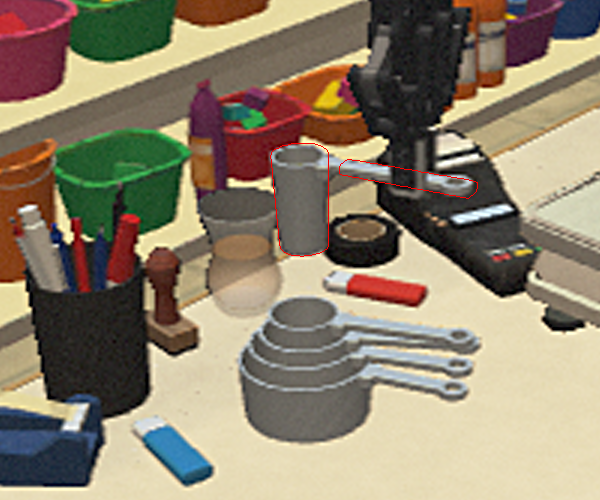

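```bash
python3 -m pendant '[[0,0.1,0,0],[0,0.1,0,0],[0,0.1,3,0],[0,0.1,4,0],[0,0.1,5,0],[0,0.1,6,0],[0,0.1,7,0],[0,0.1,7.7,0],[0,0.1,8.4,0],[0,0.1,9,0],[0,0.1,9.5,0],[0,0.1,9.5,0]]'; python3 -m pendant '[[0,0,0,0],[0,0,0,0]]'; python3 -c "
from h import *
rel(.5155,-.31,.0973,-.206)"
```

```text
time_s: 25.33
eef_pos: [0.5155, -0.3098, 0.102]
eef_rot: [-0.0, 0.995, -0.102, -0.001]
wrist_force: [-0.4, 0.3, 0.0]
opening: 0.115
grasp_force: 58.8
time_s: 25.5
eef_pos: [0.5161, -0.3104, 0.1034]
eef_rot: [0.0, 0.995, -0.102, 0.0]
wrist_force: [-0.3, 0.4, -0.5]
opening: 0.116
grasp_force: 58.7
t 25.5 move [-0.06 -0.02  0.61] roll 0.0 tilt [ 0. -0. -1.] q [-0.74  0.41  1.64 -0.    1.09  1.04]
```

```bash
python3 -m pendant '[[0,0,0.2,0],[0,0,0.3,0],[0,0,0.4,0],[0,0,0.5,0],[0,0,0.5,0],[0,0,0.5,0]]'; python3 -m pendant '[[0,0,0.05,0],[0,0,0.1,0],[0,0,0.1,0],[0,0,0.1,0]]'
```

```text
time_s: 26.0
eef_pos: [0.516, -0.3103, 0.0982]
eef_rot: [0.0, 0.995, -0.102, 0.0]
wrist_force: [-0.7, 1.4, -0.3]
opening: 0.117
grasp_force: 58.8
time_s: 26.33
eef_pos: [0.5157, -0.3103, 0.0975]
eef_rot: [0.0, 0.995, -0.102, -0.0]
wrist_force: [-3.9, 1.9, 4.3]
opening: 0.117
grasp_force: 59.6
```

```bash
python3 -m pendant '[[0,0,0,0],[0,0,0,0],[0,0,0,0],[0,0,0,0],[0,0,0,0],[0,0,-3,0],[0,0,-7,0],[0,0,-10,0],[0,0,-12,0],[0,0,-12,0],[0,0,-12,0]]' 0.5
cat > ver.py <<'E'
from h import *
im=img('side'); M=mask(im)
R={}
# joint-free check: per-cup, thin bright handle/rim edges -> compare silhouette of nest for given yaws
def sc(v):
    U=np.zeros((480,640))
    for k in S:
        a=v[2]/5+v[2+k]/20; c=np.array([v[0]/100,v[1]/100]); p=(*(c-.08*np.array([np.cos(a),np.sin(a)])),a)
        U=np.maximum(U,sil('side',k,p,.006*(k-1),3 if 0 else 4))
    return np.abs(U-M)[b].sum()
a=-.205; c=(.5124+.08*np.cos(a),-.3063+.08*np.sin(a)); u=proj('side',[[*c,.05]])[0].astype(int); b=np.s_[u[1]-40:u[1]+40,u[0]-32:u[0]+75]
v=np.array([c[0]*100,c[1]*100,a*5,0,0,0,0,0.])
for st in(.4,.15):
    r=minimize(sc,v,method='Nelder-Mead',options=dict(initial_simplex=np.r_[[v],v+st*np.eye(8)],maxfev=350)); v=r.x
print('axis',v[:2].round(2),'yaw deg',np.degrees(v[2]/5+v[3:]/20).round(1),'err',r.fun.round(1),'at0',round(sc(np.r_[v[:3],0,0,0,0,0]),1))
E
python3 ver.py; python3 -c "
from h import *
rel(.5157,-.3103,.0605,-.206)"
```

```text
time_s: 27.25
eef_pos: [0.5166, -0.3108, 0.2187]
eef_rot: [0.001, 0.995, -0.102, 0.001]
wrist_force: [0.3, 0.8, -0.1]
opening: 0.501
grasp_force: 0.0
axis [ 58.99 -32.39] yaw deg [-11.7 -12.5 -14.2 -10.3 -12.7] err 1310.5 at0 1316.4
t 27.3 move [-1.000e-02  2.000e-02  1.563e+01] roll 0.0 tilt [ 0.  0. -1.] q [-0.74  0.27  1.57  0.    1.3   1.04]
```

```bash
python3 -m pendant '[[0,0,4,0],[0,0,8,0],[0,0,11,0],[0,0,13,0],[0,0,14,0],[0,0,15,0],[0,0,15.6,0],[0,0,15.6,0],[0,0,15.6,0],[0,0,15.6,0]]'; python3 -m pendant '[[0,0,0,0],[0,0,0,0],[0,0,0,0],[0,0,0,0],[0,0,0,0],[0,0,0,0],[0,0,0,0],[0,0,0,0]]' 0.08; python3 -m pendant '[[0,0,0,0],[0,0,0,0],[0,0,0,0],[0,0,0,0]]' 0.3
```

```text
time_s: 28.13
eef_pos: [0.5164, -0.3105, 0.0618]
eef_rot: [0.0, 0.995, -0.102, 0.001]
wrist_force: [0.3, -0.9, -0.2]
opening: 0.5
grasp_force: 0.0
time_s: 28.8
eef_pos: [0.5163, -0.3103, 0.0619]
eef_rot: [0.0, 0.995, -0.102, 0.0]
wrist_force: [-1.7, 2.5, 6.6]
opening: 0.13
grasp_force: 58.8
time_s: 29.13
eef_pos: [0.5158, -0.3103, 0.0609]
eef_rot: [-0.0, 0.995, -0.102, -0.0]
wrist_force: [-0.3, 0.4, 0.4]
opening: 0.298
grasp_force: 0.0
```

```bash
python3 -m pendant '[[0,0,-1,0],[0,0,-1.8,0],[0,0,-1.8,0],[0,0,-1.8,0]]'; python3 -m pendant '[[0,0,0,0],[0,0,0,0],[0,0,0,0],[0,0,0,0],[0,0,0,0],[0,0,0,0],[0,0,0,0]]' 0.08; python3 -m pendant '[[0,0,0,0],[0,0,0,0],[0,0,0,0],[0,0,0,0],[0,0,-3,0],[0,0,-7,0],[0,0,-10,0],[0,0,-14,0],[0,0,-14,0],[0,0,-14,0]]' 0.4
python3 - <<'E'
from h import *
rel(.5,-.3,.2,-.2)
im=img('side'); cv2.imwrite('pics/fin.png',im)
# edges of cups vs ideal: compare handle pixel rows along columns, bright steel on cream
x0,y0=300,175
for X in(305,312,318):
    col=im[175:225,X].astype(int); d=col[:,0]-col[:,2]; print(X,[(175+i,int(col[i].mean()),int(d[i])) for i in range(0,50) if d[i]>-20])
# expected handle top-face centre rows at those columns
for k in S:
    a=-.207; A=np.array([.5124+.08*np.cos(a),-.3063+.08*np.sin(a)]); s=np.linspace(.045,.116,200)
    P=proj('side',np.c_[A-np.outer(s,[np.cos(a),np.sin(a)]),np.full(200,.006*(k-1)+S[k][2]/1000-.003)])
    print(k,[round(float(np.interp(X,P[:,0],P[:,1])),1) for X in(305,312,318)])
E
python3 ver.py
```

```text
time_s: 29.47
eef_pos: [0.5166, -0.3109, 0.0804]
eef_rot: [0.001, 0.995, -0.102, 0.001]
wrist_force: [-0.6, -0.2, 0.2]
opening: 0.299
grasp_force: 0.0
time_s: 30.05
eef_pos: [0.5159, -0.3102, 0.0792]
eef_rot: [-0.0, 0.995, -0.102, -0.0]
wrist_force: [-2.2, 1.9, 5.3]
opening: 0.126
grasp_force: 59.7
time_s: 30.88
eef_pos: [0.5174, -0.3115, 0.2225]
eef_rot: [0.002, 0.995, -0.102, 0.003]
wrist_force: [-0.8, 0.1, 0.4]
opening: 0.403
grasp_force: 0.0
t 30.88 move [-1.95 -0.78  2.23] roll -0.3 tilt [ 0.005 -0.004 -1.   ] q [-0.74  0.27  1.57  0.    1.3   1.04]
305 [(189, 199, 1), (190, 190, 25), (191, 199, 30), (192, 159, -15), (193, 97, -15), (194, 101, -8), (195, 193, 23), (196, 202, 25), (197, 174, -13), (198, 92, -17), (199, 103, -6), (200, 197, 27), (201, 201, 31), (202, 185, -15), (203, 94, -17), (204, 101, -4), (205, 198, 25), (206, 197, 29), (207, 156, -15), (208, 95, -15), (209, 122, 1), (210, 195, 23), (211, 201, 26), (212, 155, -15), (213, 91, -12)]
312 [(191, 181, 25), (192, 193, 25), (193, 204, 6), (194, 97, -13), (195, 88, -16), (196, 187, 20), (197, 194, 23), (198, 205, 8), 
[... 164 characters left out ...]
82, -18), (211, 186, 23), (212, 197, 26), (213, 201, -2), (214, 89, -10), (215, 107, -15)]
318 [(192, 182, 21), (193, 190, 24), (194, 205, 17), (195, 103, -13), (196, 95, -17), (197, 157, 14), (198, 194, 21), (199, 204, 17), (200, 107, -16), (201, 91, -18), (202, 159, 13), (203, 200, 21), (204, 211, 15), (205, 111, -16), (206, 94, -15), (207, 155, 16), (208, 195, 21), (209, 207, 18), (210, 106, -10), (211, 89, -18), (212, 155, 14), (213, 197, 23), (214, 210, 9), (215, 98, -14), (216, 87, -4)]
1 [211.7, 213.2, 214.4]
2 [206.8, 208.3, 209.5]
3 [201.9, 203.4, 204.6]
4 [197.0, 198.4, 199.6]
5 [191.9, 193.3, 194.5]
axis [ 59.07 -32.53] yaw deg [-10.7 -13.5 -12.7 -12.8 -13.4] err 1221.0 at0 1244.7
```

The five handles show up evenly spaced, 5 px apart at every column I sampled, which matches the ideal nest. The gripper is clear, so I'm handing in.

```bash
python3 -m pendant '[[0,0,0,0],[0,0,0,0],[0,0,0,0],[0,0,0,0],[0,0,0,0],[0,0,0,0]]'; python3 -c "
from bench import workorder; print(workorder.hand_in())"
```

```text
time_s: 31.48
eef_pos: [0.5159, -0.3102, 0.2188]
eef_rot: [-0.0, 0.995, -0.102, -0.0]
wrist_force: [0.2, -0.0, -0.6]
opening: 0.399
grasp_force: 0.0
the job is handed in; nothing more can be done
None
```

All five cups are nested in order with their handles lined up one above the other, and the job was handed in at about 31.5 s of the 104 s limit; the glass, pen, cutter and lighter were left alone.

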